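# Prime the engine and set full choke for a cold start

### The job

Get the small engine on the bench ready for a cold start: with the fingertips press the primer button all the way down and let it come back up, then push the choke lever (the one with the flat upright paddle) past its half-choke click all the way to its stop at full choke, and leave it there. Only push, gently at the stop: pinch and lift nothing. Leave the throttle lever (the one with the ball) and all loose parts and tools where they are, and finish with the hand clear.

Things in the scene. Friction and masses are not known exactly. Their poses are not given: they have to be found in the camera images.
- primer_top (a point): Centre of the top of the primer: black round push button 28 mm across in an aluminium collar on the engine's flat steel control bracket (170 x 380 mm, top 110 mm above the bench), between the bracket's middle and the round crankcase. It presses straight down 7 mm against a spring (about 6 N at the bottom) and comes back up when let go.
- primer (a joint): Primer travel in m: 0 up, 0.007 fully pressed.
- choke_pivot (a point): Where the choke lever's vertical pivot axis meets the bracket top (z 0.110 m). Its x axis points along the bench from the robot's side to the crankcase, z up. The choke and throttle levers stand side by side, pivots 180 mm apart; either may be on the left. A sprung click holds the choke in each of 3 notches: about 6 to 11 N at the paddle to leave one for the next.
- choke_grip (a point): Centre of the choke lever's paddle, 36 mm above the bracket. The lever is a flat steel arm on a vertical pivot, pointing towards the robot, with a black flat upright paddle (26 mm along the arm, 6 mm thick, from 16 to 52 mm above the bracket) 60 mm from the pivot. It swings level, 13 mm above the bracket, over a quadrant with three dots, one per notch.
- choke (a joint): Choke lever angle in rad, growing clockwise seen from above (paddle to the robot's left, 60 mm in all): 0 = run stop (starts at 0 to 0.05), 0.5 = half-choke notch (arm along minus x of point choke_pivot), 1.0 = full-choke hard stop. Past 0.75 it snaps on towards full and stays there when let go.
- throttle_grip (a point): Point 36 mm above the bracket in the throttle lever's ball (the ball's centre is 5 mm higher). The throttle lever is the same size as the choke lever but carries a black ball 24 mm across in place of the paddle, 60 mm from its pivot, and stands at any angle of its 1 rad swing. To be left alone.
- socket: Steel deep socket, upright cylinder 23 mm across, 36 mm high, standing on the bracket on one side of the primer. Origin: centre of its underside. To be left alone.
- bearing: Steel ring 40 mm across, 13 mm high, lying on the bracket on the other side of the primer. Origin: centre of its underside. To be left alone.
- wrench: Open-ended wrench, 170 mm long, lying on the bench left of the engine. Origin: centre of its underside. To be left alone.
- driver: Screwdriver, 200 mm long, lying on the bench right of the engine. Origin: centre of its underside. To be left alone.
- oil: Oil bottle 70 mm across, 200 mm high, standing on the bench left of the engine. Origin: centre of its underside. To be left alone.
- grease: Round tin 84 mm across, 65 mm high, on the bench right of the engine. Origin: centre of its underside. To be left alone.
- flange: Aluminium ring 90 mm across, 18 mm high, on the bench right of the engine. Origin: centre of its underside. To be left alone.

How it is judged:
By the outcome, as a careful person would: the job done as asked, in the order asked, and still so for the second after the job is handed in, with the robot touching nothing.
It also fails if it takes over 43 s, if anything falls off the work surface, if the arm or the gripper's body presses on something with over 40 N, if the wrist force passes 120 N, or if a joint passes its speed limit or range.

### The arm

A 6-joint arm with a two-finger parallel gripper is mounted at the origin on the work surface. World frame = base frame: x ahead of the robot, y to its left, z up, the work surface at z = 0. Lengths are in m, angles in degrees, forces in N, time in s.
With the tool pointing down it reaches from about 0.4 to 0.825 m from the base axis. Payload 7 kg.
Tool frame: the origin (TCP) lies at the very end of the fingers, on their centre line; the grasp point (between the pads) lies 19 mm behind it (r.tcp_to_grasp is the z of the grasp point in the tool frame, in m); z points along the fingers, x is the direction in which the jaws open and shut, and the axes are right-handed (so a half turn about z gives the same grasp; the last joint's range is limited). The gripper opens to 85 mm and grips with 20 to 120 N. Pads are 22 mm wide; open, the fingers measure 114 mm over their backs; the gripper's body (76 mm by 85 mm) begins 54 mm behind the grasp point. The pads swing forward as they close: fully open they stand 13 mm farther back than shut.
Start: joints at [16.507, 20.546, 0.682, 0, -70.136, -16.507], TCP at [0.675, -0, 0.231] pointing down, gripper open.
Joint ranges: [-176.03, 176.03], [-82.01, 121.73], [-58.28, 71.71], [-173.87, 95.51], [-174.79, -0.11], [-173.66, 173.66]. Speed limits (degrees/s): [136.94, 136.94, 172.46, 180, 180, 180].

### API

Orientations are given as [roll, pitch, yaw] about the fixed x, y, z axes, in that order (R = Rz(yaw) Ry(pitch) Rx(roll)).
In Python, from plant import r, vision gives the robot as it stands.
- The arm moves only by the tool play_rows, never from a script. Its argument "series" is text: rows parted by semicolons, each of 4 numbers parted by spaces: the shift along the tool's x, y, z in m, then the turn about the tool's z in degrees. In form: tx ty tz roll; .... A call has exactly 10 rows; each row shifts and turns the commanded pose from where the row before left it, along the tool's axes as they then stand; what a row does not reach is not made up. A row lasts 1/10 s, in which the tool goes at most 50 mm and 8.59 degrees, less where a joint would pass 70% of its speed; a pose out of reach is approached as far as the arm can. A call with a gripper value outside its range is refused whole. "gripper" is the closure, from 0 (fully open) to 1 (shut), set as the call begins (left out, the last holds). The fingers move at their own pace and stop on an object; "newtons" is the grip in N (left out, the last holds). Time passes only in rows, so rows that do not move let the fingers close, or fill a call up. It gives the time, the measured TCP pose, the force and the opening at its end, in the units of the state.
- r.read_state(): the state, without advancing time (a new reading comes with each control period).
- vision.snapshot(name): name is "scene" or "side" or "wrist"; returns a dict with "img" (480x640x3 uint8, red, green, blue), "intrinsics" (3x3 intrinsics, pixels), "eye" and "attitude" of the camera in the world; the wrist camera has in their place "hand_eye" (4x4, takes a point from camera to tool coordinates, whose origin is the TCP and whose axes are the tool frame's). Camera axes: x right, y up, looking along -z (the intrinsics and any distortion apply to the point x, -y, -z); pixel columns grow to the right and rows downward; lengths in m; the calibration is good to about 2 mm. A picture is of the moment at which its call begins: read the wrist's pose just before it. There is no depth.
- r.finish_job(): hands the job in, once; it reports no verdict.
The state is a dict: "time": time; "joint_positions": joint angles; "dq": joint speeds; "effort": joint torques, N m; "tool_pos": TCP position; "ee_rot": TCP orientation; "force": force on the tool from outside, world axes, zero at the start; "moment": the same for the moment, N m; "finger_gap": finger opening in m.
Only numpy, scipy, OpenCV 4.12 (cv2) and the standard library are available. Lean on these libraries where they do the work, as an engineer would, in place of code of your own. Each camera call takes 0.05 s, during which the arm holds its last target.

## Working session

There is one attempt and no reset: what is moved stays moved. The work goes in short steps, Python scripts to look and compute and a tool call to move; the robot and the scene stay as the last step left them, time stands still between calls to the robot, and variables do not carry over. Pictures are saved under pics/ and viewed, and the job is handed in when it is done.

Besides the shell and the picture viewer there is one more tool, called after "Call:" as name(argument=value, ...), one argument or row to a line, values as JSON. play_rows: Moves the arm, as the interface text tells. Its arguments: {"type":"object","properties":{"series":{"type":"string"},"gripper":{"type":"number"},"newtons":{"type":"number"}},"required":["series"]}

```bash
mkdir -p pics; ls; cat > h.py <<'E'
from plant import r, vision
import numpy as np, cv2
from scipy.spatial.transform import Rotation as R
E
python3 - <<'E'
from h import *
s=r.read_state(); print(s)
for n in ["scene","side","wrist"]:
    d=vision.snapshot(n); cv2.imwrite(f"pics/{n}0.png",d["img"][:,:,::-1])
    print(n,{k:v for k,v in d.items() if k!="img"})
E
```

```text
pics
{'time': 0.0, 'joint_positions': array([ 1.65078780e+01,  2.05904333e+01,  6.33438018e-01, -1.97746521e-02,
       -7.01356908e+01, -1.65075026e+01]), 'dq': array([-0.01463344, -0.05925195,  0.04947804,  0.06426113,  0.06939654,
        0.00077769]), 'effort': array([ 2.55543900e-04, -5.83324420e+01,  2.93422562e+01,  6.93659976e+00,
       -6.00149287e-03, -1.14765509e-06]), 'tool_pos': array([ 6.74515962e-01, -1.77410252e-05,  2.30373525e-01]), 'ee_rot': array([-1.79991485e+02, -9.41482547e-02,  1.79993634e+02]), 'force': array([ 0.09340766, -0.07042309, -0.12397889]), 'moment': array([-0.00943767,  0.01206156, -0.01823629]), 'finger_gap': 0.08575383156101204}
scene {'intrinsics': array([[506.15494155,   0.        , 314.76808177],
       [  0.        , 506.15494155, 240.81946072],
       [  0.        ,   0.        ,   1.        ]]), 'eye': array([1.06509636, 0.72420021, 1.38425163]), 'attitude': array([ 35.16084214,   0.41657513, 147.45788926])}
side {'intrinsics': array([[469.44118669,   0.        , 316.48410896],
       [  0.        , 469.44118669, 235.32098169],
       [  0.        ,   0.        ,   1.        ]]), 'eye': array([ 0.35605513, -0.74152494,  1.01756747]), 'attitude': array([ 38.2248489 ,  -0.22764254, -18.02863489])}
wrist {'intrinsics': array([[413.19662648,   0.        , 321.60157733],
       [  0.        , 413.19662648, 238.33720259],
       [  0.        ,   0.        ,   1.        ]]), 'hand_eye': array([[ 9.99999563e-01, -4.59937943e-04,  8.13850922e-04,
        -2.70537750e-04],
       [-2.10003970e-04, -9.58867233e-01, -2.83854867e-01,
        -7.28533244e-02],
       [ 9.10930605e-04,  2.83854572e-01, -9.58866910e-01,
        -1.40998998e-01],
       [ 0.00000000e+00,  0.00000000e+00,  0.00000000e+00,
         1.00000000e+00]])}
```

View pics/scene0.png

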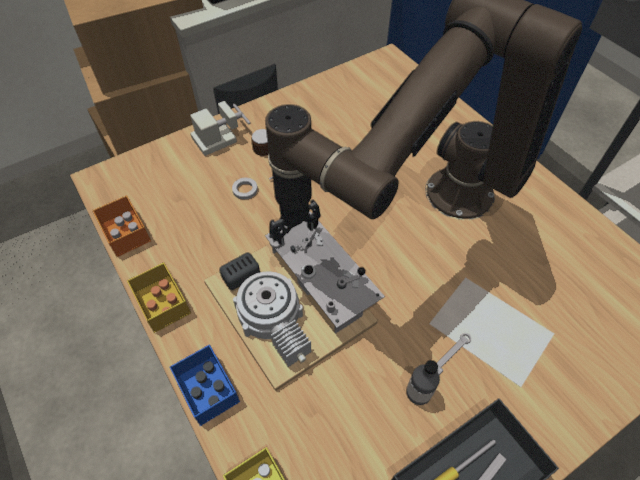

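View pics/side0.png

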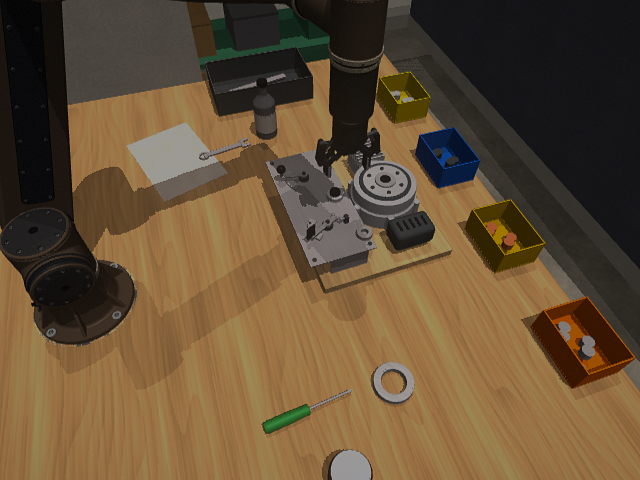

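View pics/wrist0.png

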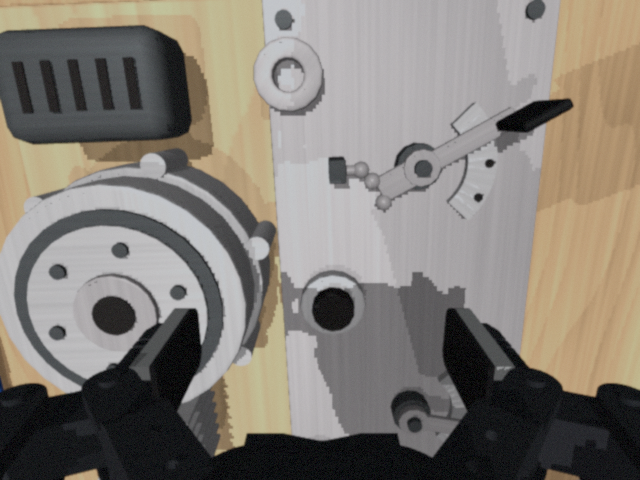

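The wrist view shows the primer's black button at about (333,305), the choke pivot at (423,165), the paddle at (535,115) on the robot's right, and the bearing at (288,75). The throttle is at the bottom, under the hand. Next I measure them.

```bash
cat >> h.py <<'E'
def camray(d,uv,st=None):
    K=d["intrinsics"]; p=np.linalg.inv(K)@np.array([uv[0],uv[1],1.]); v=np.array([p[0],-p[1],-p[2]])
    if "hand_eye" in d:
        H=d["hand_eye"]; Rt=R.from_euler("xyz",st["ee_rot"],degrees=True).as_matrix()
        return Rt@H[:3,3]+st["tool_pos"], Rt@H[:3,:3]@v
    return np.array(d["eye"]), R.from_euler("xyz",d["attitude"],degrees=True).as_matrix()@v
def onz(o,v,z): return o+v*(z-o[2])/v[2]
def tri(a,b):
    A=[];c=[]
    for o,v in (a,b):
        v=v/np.linalg.norm(v);P=np.eye(3)-np.outer(v,v);A.append(P);c.append(P@o)
    x=np.linalg.solve(A[0]+A[1],c[0]+c[1]); return x,[np.linalg.norm(P@x-q) for P,q in zip(A,c)]
E
python3 - <<'E'
from h import *
import pickle
s=r.read_state(); D={n:vision.snapshot(n) for n in ["scene","side","wrist"]}
pickle.dump((s,D),open("d0.pkl","wb"))
w=D["wrist"]
for nm,uv,z in [("primer",(333,309),.12),("pivot",(423,167),.125),("paddle",(535,115),.162),("bear",(288,75),.123),("edgeR a",(556,20),.11),("edgeR b",(527,300),.11),("edgeL a",(263,0),.11),("edgeL b",(290,440),.11),("hole",(284,19),.11),("hole2",(535,10),.11),("dot1",(490,163),.11),("dot2",(478,198),.11)]:
    print(nm,onz(*camray(w,uv,s),z).round(4))
im=D["side"]["img"][:,:,::-1]; c=im[130:290,250:410]; cv2.imwrite("pics/side_z.png",cv2.resize(c,(0,0),fx=3.75,fy=3.75,interpolation=cv2.INTER_CUBIC))
im=D["scene"]["img"][:,:,::-1]; c=im[205:335,255:395]; cv2.imwrite("pics/scene_z.png",cv2.resize(c,(0,0),fx=4,fy=4,interpolation=cv2.INTER_CUBIC))
E
```

```text
primer [0.6673 0.0509 0.12  ]
pivot [ 0.6149 -0.0439  0.125 ]
paddle [ 0.5713 -0.0734  0.162 ]
bear [ 0.6939 -0.095   0.123 ]
edgeR a [ 0.5411 -0.1255  0.11  ]
edgeR b [0.5331 0.049  0.11  ]
edgeL a [ 0.708  -0.1356  0.11  ]
edgeL b [0.6993 0.1668 0.11  ]
hole [ 0.6964 -0.126   0.11  ]
hole2 [ 0.5539 -0.1306  0.11  ]
dot1 [ 0.5695 -0.0447  0.11  ]
dot2 [ 0.5746 -0.0224  0.11  ]
```

View pics/side_z.png

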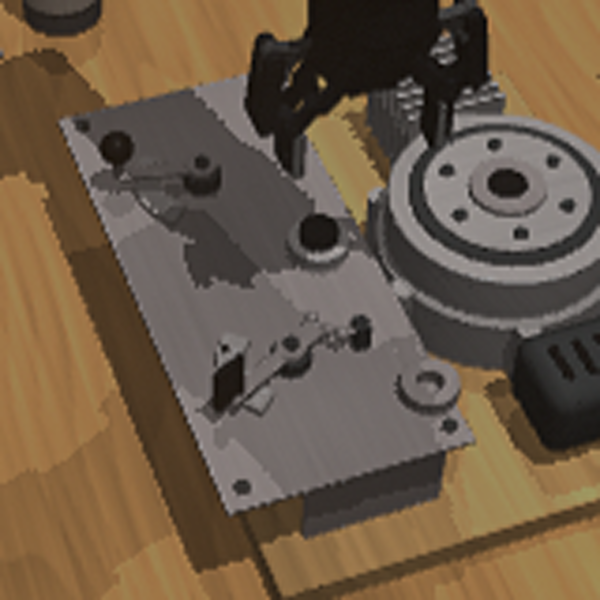

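View pics/scene_z.png

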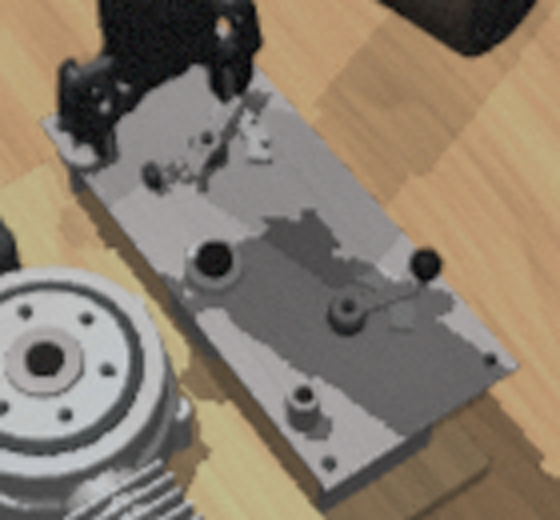

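```bash
python3 - <<'E'
from h import *
import pickle
s,D=pickle.load(open("d0.pkl","rb"))
def Z(n,u,v): 
    return camray(D[n],(250+u/3.75-.4,130+v/3.75-.4) if n=="side" else (255+u/4-.4,205+v/4-.4))
def W(u,v): return camray(D["wrist"],(u,v),s)
for nm,a,b in [("primer s-s",Z("side",321,231),Z("scene",216,259)),("primer w-side",W(333,309),Z("side",321,231)),("primer w-sc",W(333,309),Z("scene",216,259)),
 ("pivot",W(424,167),Z("side",292,343)),("paddle",W(535,115),Z("side",228,380)),("paddle topL",W(502,124),Z("side",243,350)),("ball",Z("side",117,148),Z("scene",426,265)),("tpivot",Z("side",202,163),Z("scene",348,303)),
 ("corner",Z("side",62,122),Z("scene",517,368)),("cornernear",Z("side",230,513),W(556,5)),("socket",Z("scene",304,393),Z("scene",304,393))]:
    if nm=="socket": print(nm,onz(*a,.146)); continue
    x,e=tri(a,b); print(nm,x.round(4),np.round(e,4))
# paddle mask contour in wrist
im=cv2.cvtColor(D["wrist"]["img"],cv2.COLOR_RGB2GRAY)
m=(im<45).astype(np.uint8); n,l,st,c=cv2.connectedComponentsWithStats(m)
for i in range(1,n):
    if st[i,4]>150: print(st[i],c[i].round(1))
E
```

```text
primer s-s [0.6674 0.0488 0.1274] [0.0009 0.0009]
primer w-side [0.6675 0.0463 0.1295] [0.0002 0.0002]
primer w-sc [0.6668 0.0482 0.126 ] [0.0007 0.0007]
pivot [ 0.6154 -0.0444  0.1306] [0.0003 0.0003]
paddle [ 0.5626 -0.073   0.1456] [0.0006 0.0006]
paddle topL [ 0.5797 -0.0655  0.1566] [0.0057 0.0057]
ball [0.5501 0.1473 0.1507] [0.0003 0.0003]
tpivot [0.608  0.134  0.1314] [0. 0.]
corner [0.5278 0.2323 0.1067] [0. 0.]
cornernear [ 0.5397 -0.1374  0.0992] [0.0032 0.0032]
socket [0.67925301 0.18384794 0.146     ]
[ 156   33   36  106 2070] [175.5  87.1]
[ 97  59  18  50 465] [105.2  83.6]
[124  58  18  51 478] [132.6  82.7]
[ 41  61  20  51 497] [51.1 85.9]
[ 69  60  19  50 443] [77.7 84.8]
[ 14  62  20  51 488] [23.6 87.1]
[ 497  100   75   32 1317] [533.6 115.2]
[ 313  288   41   42 1362] [333.2 308.4]
[  94  297   41   36 1136] [114.3 314.7]
[    0   309   640   171 51210] [318.6 427.2]
[392 391  38  22 415] [408.9 399.7]
```

```bash
python3 - <<'E'
from h import *
import pickle
s,D=pickle.load(open("d0.pkl","rb"))
def Z(n,u,v): 
    return camray(D[n],(250+u/3.75-.4,130+v/3.75-.4) if n=="side" else (255+u/4-.4,205+v/4-.4))
def W(u,v): return camray(D["wrist"],(u,v),s)
print(tri(W(114,314),Z("side",507,184)),tri(W(120,250),Z("side",521,234)))
for u in [(222,310),(245,300),(275,235)]: print(onz(*W(*u),.18))
for u in [(333,330),(333,329)]: print(onz(*W(*u),.12))
print(onz(*W(301,300),.118)-onz(*W(364,300),.118))
E
```

```text
(array([0.80898934, 0.04984731, 0.12912968]), [np.float64(0.0002555564784273271), np.float64(0.0002555564784272402)]) (array([0.80346266, 0.00920171, 0.1203521 ]), [np.float64(0.0003686328739176368), np.float64(0.00036863287391771004)])
[0.72576579 0.02193352 0.18      ]
[0.71375122 0.01637293 0.18      ]
[ 0.69748361 -0.01783902  0.18      ]
[0.66722409 0.06656256 0.12      ]
[0.66723011 0.06580456 0.12      ]
[ 4.21891566e-02 -2.15166760e-06  0.00000000e+00]
```

Call:
play_rows(
  series="0.002 0.012 0.010 0;0.002 0.012 0.010 0;0.002 0.012 0.010 0;0.002 0.012 0.010 0;0 0 0.010 0;0 0 0.010 0;0 0 0.010 0;0 0 0 0;0 0 0 0;0 0 0 0",
  gripper=1,
  newtons=20,
)

```text
time: 1.3
tool_pos: [0.6674, 0.0477, 0.1619]
ee_rot: [180.0, 0.1, 180.0]
force: [0.3, -0.7, 1.2]
finger_gap: -0.0001
```

```bash
python3 - <<'E'
from h import *
s=r.read_state(); print(s["tool_pos"],s["ee_rot"],s["force"],s["finger_gap"])
for n in ["side","wrist"]:
    d=vision.snapshot(n); im=d["img"][:,:,::-1]
    if n=="side": im=cv2.resize(im[130:290,250:410],(0,0),fx=3.75,fy=3.75,interpolation=cv2.INTER_CUBIC)
    cv2.imwrite(f"pics/{n}1.png",im)
E
```

```text
[0.66739956 0.04771723 0.16186427] [1.79995230e+02 5.03381948e-02 1.79981395e+02] [ 0.27117902 -0.68194226  1.15833097] -0.00012643399441577538
```

View pics/side1.png

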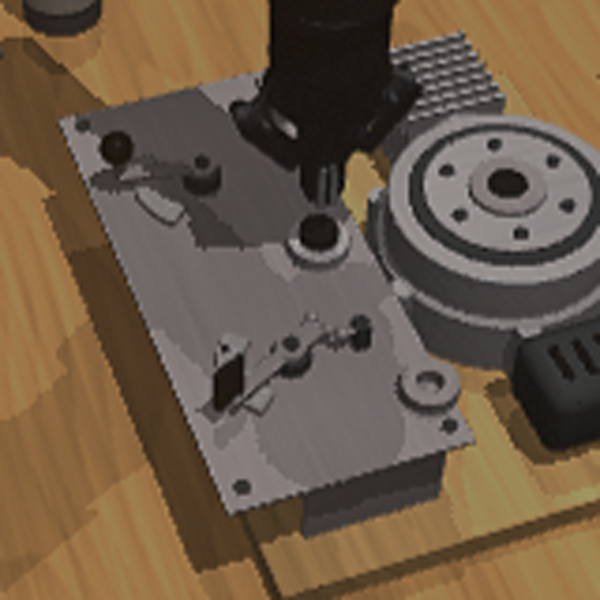

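View pics/wrist1.png

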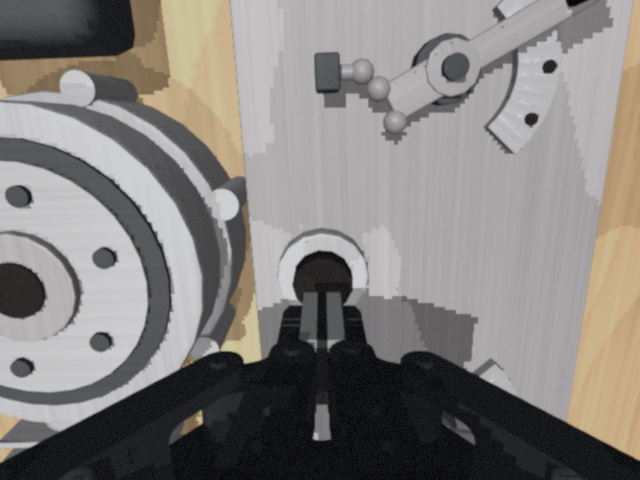

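The wrist view shows the closed fingertips just above the button. Its visible rim runs from about column 293 to 352, with its top at row 251, so the centre is near (322,280). I'll check that, then press.

```bash
python3 - <<'E'
from h import *
s=r.read_state(); d=vision.snapshot("wrist")
for z in (.124,.1275): print(onz(*camray(d,(322.5,280),s),z), onz(*camray(d,(293,280),s),z)[0]-onz(*camray(d,(352,280),s),z)[0])
E
```

```text
[0.66736996 0.04814457 0.124     ] 0.027463685249511594
[0.66737142 0.04671184 0.1275    ] 0.026926398580758182
```

Call:
play_rows(
  series="0 0 0.010 0;0 0 0.010 0;0 0 0.008 0;0 0 0.002 0;0 0 0.001 0;0 0 0.001 0;0 0 0.001 0;0 0 0.001 0;0 0 0 0;0 0 0 0",
)

```text
time: 2.45
tool_pos: [0.6668, 0.0479, 0.1275]
ee_rot: [-180.0, -0.0, -180.0]
force: [-4.2, -0.3, 4.7]
finger_gap: -0.0003
```

Call:
play_rows(
  series="0 0 0.001 0;0 0 0 0;0 0 0.001 0;0 0 0 0;0 0 0.001 0;0 0 0 0;0 0 0.001 0;0 0 0 0;0 0 0 0;0 0 0 0",
)

```text
time: 3.45
tool_pos: [0.6672, 0.0479, 0.1259]
ee_rot: [-180.0, 0.1, -180.0]
force: [-9.1, 0.9, 19.6]
finger_gap: -0.0002
```

```bash
python3 - <<'E'
from h import *
s=r.read_state(); print(s["force"],s["moment"],s["tool_pos"])
for n in ["side","scene","wrist"]:
    d=vision.snapshot(n); im=d["img"][:,:,::-1]
    c={"side":im[160:220,300:370],"scene":im[240:300,275:345],"wrist":im[150:390,180:460]}[n]
    f={"side":8,"scene":8,"wrist":2}[n]
    cv2.imwrite(f"pics/{n}2.png",cv2.resize(c,(0,0),fx=f,fy=f,interpolation=cv2.INTER_CUBIC))
E
```

```text
[-9.10898898  0.93653815 19.59329098] [ 0.16685742  3.63884344 -0.00670243] [0.66717389 0.04791129 0.12594677]
```

View pics/side2.png

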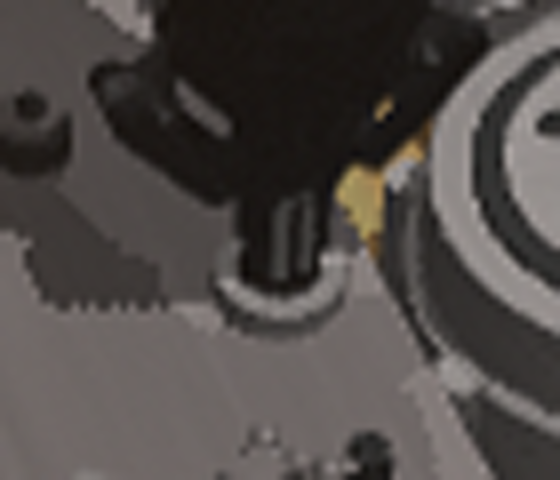

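View pics/scene2.png

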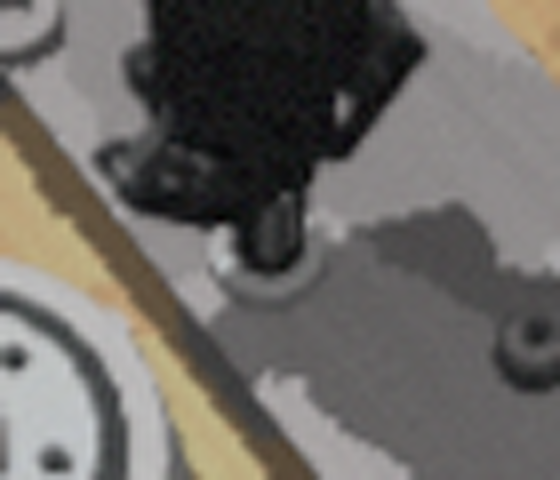

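View pics/wrist2.png

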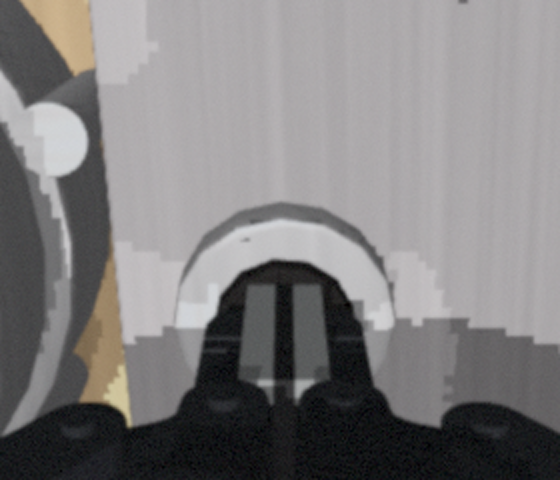

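The button looks to be down inside its collar, but 20 N is more than the spring should give. I'll raise in steps and use the force profile to tell the button's bottom from contact with the collar.

Call:
play_rows(
  series="0 0 -0.001 0;0 0 0 0;0 0 -0.001 0;0 0 0 0;0 0 -0.001 0;0 0 0 0;0 0 0 0;0 0 0 0;0 0 0 0;0 0 0 0",
)

```text
time: 4.6
tool_pos: [0.6671, 0.0479, 0.1266]
ee_rot: [-180.0, 0.0, -180.0]
force: [-3.7, -0.5, 6.2]
finger_gap: 0.0
```

Call:
play_rows(
  series="0 0 -0.001 0;0 0 0 0;0 0 -0.001 0;0 0 0 0;0 0 0 0;0 0 0 0;0 0 0 0;0 0 0 0;0 0 0 0;0 0 0 0",
)

```text
time: 5.6
tool_pos: [0.6671, 0.0479, 0.1284]
ee_rot: [-180.0, 0.0, 180.0]
force: [-1.2, -1.4, 4.8]
finger_gap: -0.0001
```

Call:
play_rows(
  series="0 0 -0.001 0;0 0 0 0;0 0 -0.001 0;0 0 0 0;0 0 0 0;0 0 0 0;0 0 0 0;0 0 0 0;0 0 0 0;0 0 0 0",
)

```text
time: 6.6
tool_pos: [0.6671, 0.048, 0.1303]
ee_rot: [180.0, 0.0, 180.0]
force: [0.7, -1.9, 3.2]
finger_gap: 0.0005
```

Call:
play_rows(
  series="0 0 -0.001 0;0 0 0 0;0 0 -0.001 0;0 0 0 0;0 0 0 0;0 0 0 0;0 0 0 0;0 0 0 0;0 0 0 0;0 0 0 0",
)

```text
time: 7.6
tool_pos: [0.667, 0.048, 0.1323]
ee_rot: [180.0, 0.0, -180.0]
force: [0.3, -0.4, 2.3]
finger_gap: -0.0001
```

The reaction falls linearly at about 0.8 N/mm from 6.2 N, with a hard knee at about 0.126. That is the 7 mm spring travel bottoming out. I'll lift clear and check the button and the collar height.

Call:
play_rows(
  series="0 0 -0.010 0;0 0 -0.015 0;0 0 -0.015 0;0 0 -0.010 0;0 0 0 0;0 0 0 0;0 0 0 0;0 0 0 0;0 0 0 0;0 0 0 0",
)

```text
time: 8.6
tool_pos: [0.6669, 0.0479, 0.1819]
ee_rot: [-180.0, -0.0, 180.0]
force: [0.6, -0.1, 0.7]
finger_gap: -0.0
```

```bash
python3 - <<'E'
from h import *
import pickle
s=r.read_state(); print(s["force"],s["tool_pos"]); D={}
for n in ["side","scene","wrist"]:
    d=vision.snapshot(n); im=d["img"][:,:,::-1]; D[n]=d
    c={"side":im[160:220,300:370],"scene":im[240:300,275:345],"wrist":im[150:390,180:460]}[n]
    f={"side":8,"scene":8,"wrist":2}[n]
    cv2.imwrite(f"pics/{n}3.png",cv2.resize(c,(0,0),fx=f,fy=f,interpolation=cv2.INTER_CUBIC))
pickle.dump((s,D),open("d3.pkl","wb"))
E
```

```text
[ 0.64950275 -0.12179238  0.6710008 ] [0.66686184 0.04792153 0.18189407]
```

View pics/side3.png

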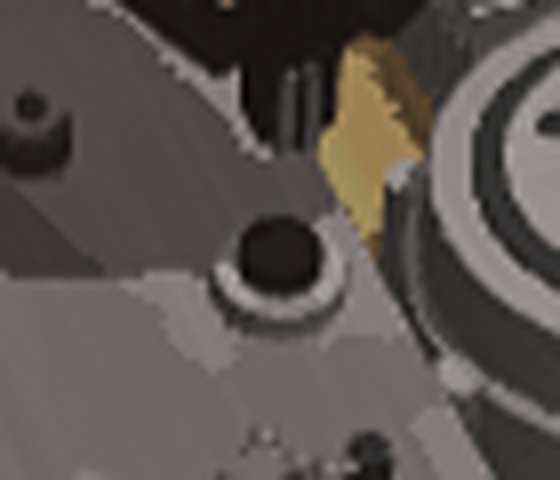

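View pics/wrist3.png

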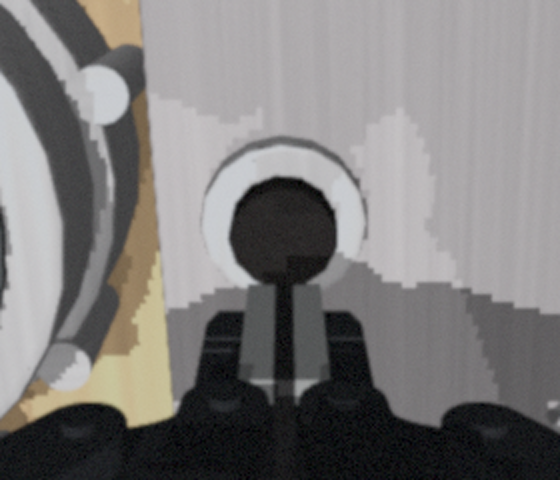

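The button is back up (side crop, black disc at about (280,255)). The collar is only about 6–7 mm high, so the knee was the button bottoming out. Now I move to the choke's run side.

Call:
play_rows(
  series="0.019 -0.0265 0 0;0.019 -0.0265 0 0;0.019 -0.0265 0 0;0.019 -0.0265 0 0;0.019 -0.0265 0 0;0.019 -0.0265 0 0;0 0 0 0;0 0 0 0;0 0 0 0;0 0 0 0",
)

```text
time: 9.75
tool_pos: [0.5535, -0.1104, 0.1822]
ee_rot: [-180.0, 0.0, -180.0]
force: [0.4, -0.1, 0.4]
finger_gap: -0.0
```

```bash
python3 - <<'E'
from h import *
s=r.read_state(); print(s["force"],s["tool_pos"])
for n in ["side","wrist"]:
    d=vision.snapshot(n); im=d["img"][:,:,::-1]
    if n=="side": im=cv2.resize(im[160:290,260:400],(0,0),fx=4.2,fy=4.2,interpolation=cv2.INTER_CUBIC)
    cv2.imwrite(f"pics/{n}4.png",im)
E
```

```text
[ 0.38334454 -0.11042813  0.40707071] [ 0.55351914 -0.11041377  0.18221596]
```

View pics/side4.png

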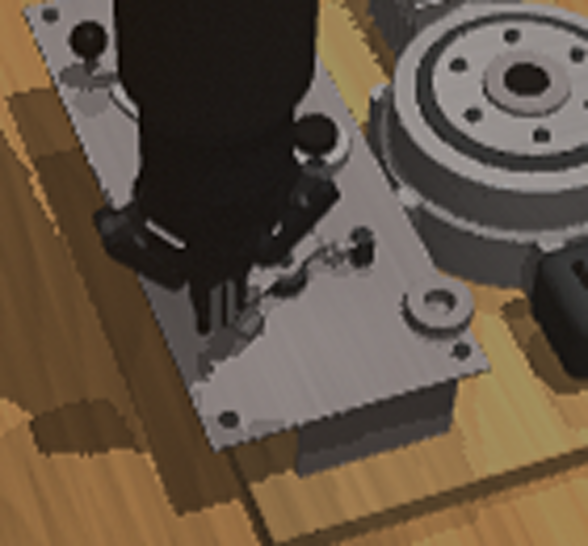

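View pics/wrist4.png

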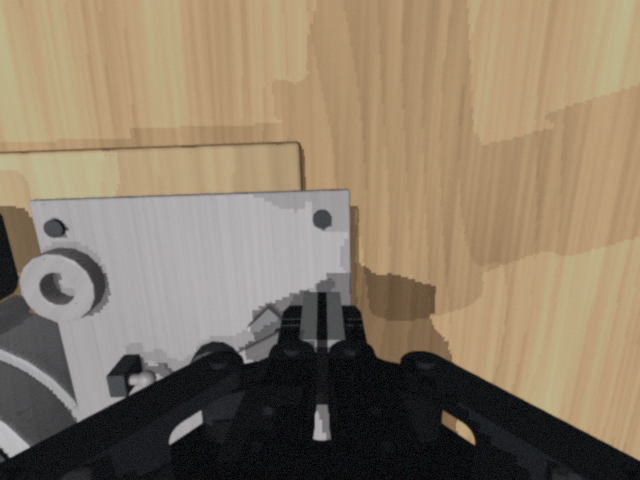

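The fingers are free of the paddle on its right side, and the bracket corner is visible at (350,190). Descending.

Call:
play_rows(
  series="0 0 0.010 0;0 0 0.015 0;0 0 0.010 0;0 0 0.005 0;0 0 0.004 0;0 0 0 0;0 0 0 0;0 0 0 0;0 0 0 0;0 0 0 0",
)

```text
time: 10.85
tool_pos: [0.5531, -0.111, 0.1386]
ee_rot: [180.0, 0.0, 180.0]
force: [-0.1, 0.4, -0.3]
finger_gap: 0.0002
```

Call:
play_rows(
  series="0 0.005 0 0;0 0.005 0 0;0 0.003 0 0;0 0.002 0 0;0 0.002 0 0;0 0.002 0 0;0 0.002 0 0;0 0.002 0 0;0 0 0 0;0 0 0 0",
)

```text
time: 11.85
tool_pos: [0.5515, -0.0895, 0.1383]
ee_rot: [-179.9, -0.2, 180.0]
force: [-3.3, -7.2, 2.9]
finger_gap: 0.0004
```

Call:
play_rows(
  series="0 0.002 0 0;0 0.002 0 0;0 0.002 0 0;0 0.002 0 0;0 0.002 0 0;0 0.002 0 0;0 0.002 0 0;0 0.002 0 0;0 0 0 0;0 0 0 0",
)

```text
time: 12.85
tool_pos: [0.5533, -0.0717, 0.1384]
ee_rot: [180.0, 0.0, -180.0]
force: [-0.8, -0.4, 0.3]
finger_gap: -0.0002
```

Call:
play_rows(
  series="0 0.002 0 0;0 0.002 0 0;0 0.002 0 0;0 0.002 0 0;0 0.002 0 0;0 0 0 0;0 0 0 0;0 0 0 0;0 0 0 0;0 0 0 0",
)

```text
time: 13.85
tool_pos: [0.553, -0.0621, 0.1383]
ee_rot: [180.0, 0.0, 180.0]
force: [-0.2, 0.2, -0.6]
finger_gap: -0.0002
```

```bash
python3 - <<'E'
from h import *
s=r.read_state(); print(s["force"],s["tool_pos"])
for n in ["side","scene"]:
    d=vision.snapshot(n); im=d["img"][:,:,::-1]
    im=im[160:290,260:400] if n=="side" else im[190:320,250:390]
    cv2.imwrite(f"pics/{n}5.png",cv2.resize(im,(0,0),fx=4.2,fy=4.2,interpolation=cv2.INTER_CUBIC))
E
```

```text
[-0.22705926  0.21230563 -0.61581055] [ 0.55298529 -0.06207069  0.13831794]
```

View pics/side5.png

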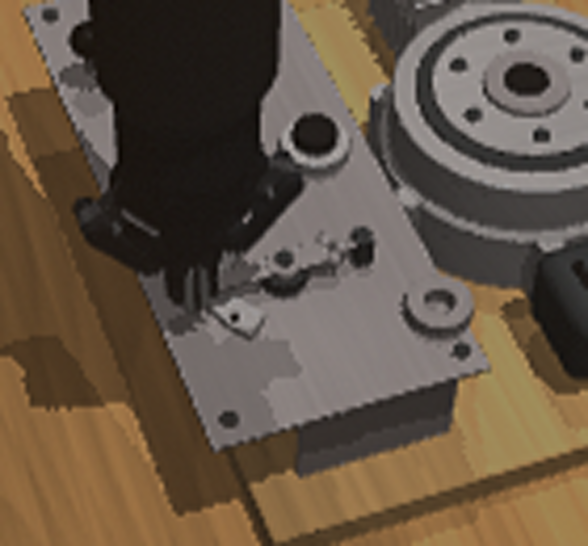

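View pics/scene5.png

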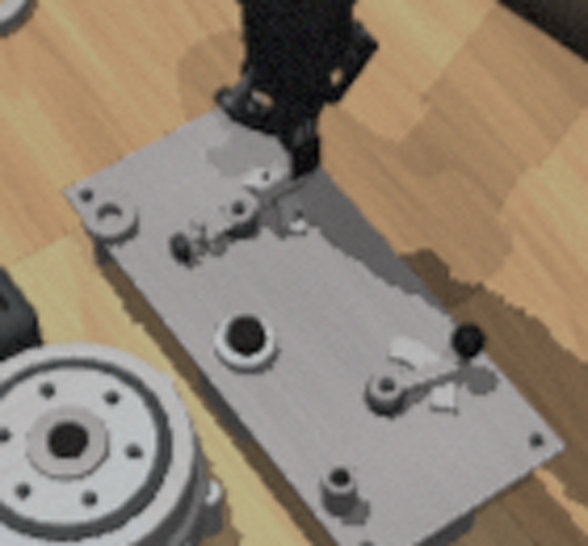

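The lever is in half choke: its arm points straight at the robot and the first dot is exposed. Pushing on.

Call:
play_rows(
  series="0 0.002 0 0;0 0.002 0 0;0 0.002 0 0;0 0.002 0 0;0 0.002 0 0;0 0.002 0 0;0 0 0 0;0 0 0 0;0 0 0 0;0 0 0 0",
)

```text
time: 14.95
tool_pos: [0.5529, -0.0499, 0.1382]
ee_rot: [180.0, -0.0, -180.0]
force: [-0.8, -0.8, -1.2]
finger_gap: 0.0
```

Call:
play_rows(
  series="0 0.002 0 0;0 0.002 0 0;0 0.002 0 0;0 0.001 0 0;0 0.001 0 0;0 0 0 0;0 0 0 0;0 0 0 0;0 0 0 0;0 0 0 0",
)

```text
time: 15.95
tool_pos: [0.5529, -0.042, 0.1383]
ee_rot: [180.0, -0.0, 180.0]
force: [0.7, 0.3, -0.3]
finger_gap: -0.0004
```

```bash
cat > look.py <<'E'
from h import *
import sys
s=r.read_state(); print(s["force"],s["tool_pos"])
ims=[]
for n in ["side","scene"]:
    d=vision.snapshot(n); im=d["img"][:,:,::-1]
    im=im[190:290,270:370] if n=="side" else im[190:290,270:370]
    ims.append(cv2.resize(im,(0,0),fx=4,fy=4,interpolation=cv2.INTER_CUBIC))
cv2.imwrite(f"pics/both{sys.argv[1]}.png",np.hstack(ims))
E
python3 look.py 6
```

```text
[ 0.6671781   0.25266468 -0.3324496 ] [ 0.55294806 -0.04203247  0.13827008]
```

View pics/both6.png

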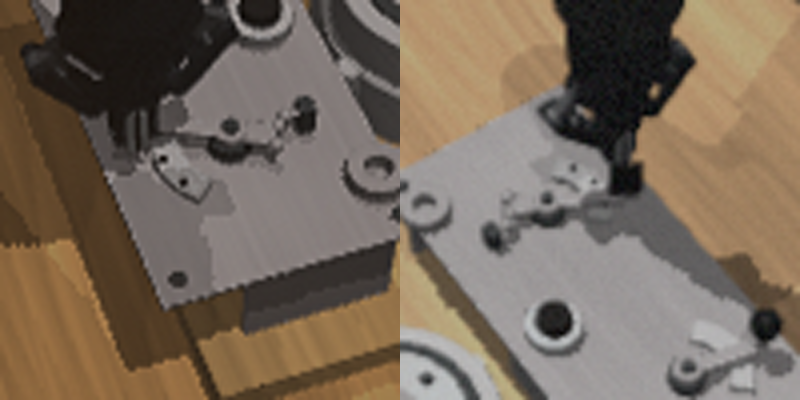

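Two dots are now exposed and the lever is past half choke, apparently snapped to full. I'll confirm with a gentle push to the stop.

Call:
play_rows(
  series="0 0.001 0 0;0 0.001 0 0;0 0.001 0 0;0 0.001 0 0;0 0.001 0 0;0 0.001 0 0;0 0 0 0;0 0 0 0;0 0 0 0;0 0 0 0",
)

```text
time: 17.05
tool_pos: [0.553, -0.0361, 0.1383]
ee_rot: [-180.0, 0.0, 180.0]
force: [-0.4, -0.2, -0.7]
finger_gap: -0.0001
```

Call:
play_rows(
  series="0 0.001 0 0;0 0 0 0;0 0.001 0 0;0 0 0 0;0 0.001 0 0;0 0 0 0;0 0 0 0;0 0 0 0;0 0 0 0;0 0 0 0",
)

```text
time: 18.05
tool_pos: [0.553, -0.033, 0.1383]
ee_rot: [-180.0, -0.0, -180.0]
force: [-0.1, 0.3, 0.3]
finger_gap: -0.0
```

Call:
play_rows(
  series="0 0.001 0 0;0 0 0 0;0 0.001 0 0;0 0 0 0;0 0.001 0 0;0 0 0 0;0 0 0 0;0 0 0 0;0 0 0 0;0 0 0 0",
)

```text
time: 19.05
tool_pos: [0.553, -0.03, 0.1383]
ee_rot: [180.0, 0.0, -180.0]
force: [0.4, -1.2, 0.5]
finger_gap: 0.0004
```

```bash
python3 look.py 7
```

```text
[ 0.43869977 -1.1702992   0.45901034] [ 0.55299669 -0.03001539  0.13832726]
```

View pics/both7.png

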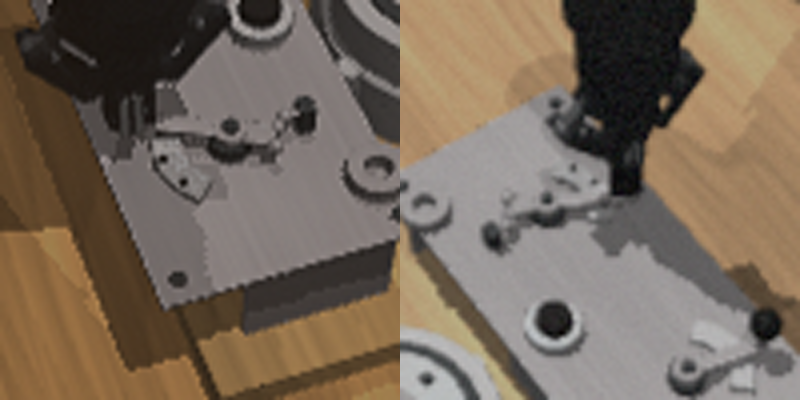

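Call:
play_rows(
  series="0 0.001 0 0;0 0 0 0;0 0.001 0 0;0 0 0 0;0 0 0 0;0 0 0 0;0 0 0 0;0 0 0 0;0 0 0 0;0 0 0 0",
)

```text
time: 20.15
tool_pos: [0.5529, -0.0289, 0.1383]
ee_rot: [-179.9, -0.0, 180.0]
force: [1.1, -5.7, -0.4]
finger_gap: 0.0001
```

Call:
play_rows(
  series="0 0.001 0 0;0 0 0 0;0 0.001 0 0;0 0 0 0;0 0 0 0;0 0 0 0;0 0 0 0;0 0 0 0;0 0 0 0;0 0 0 0",
)

```text
time: 21.15
tool_pos: [0.5525, -0.0283, 0.1384]
ee_rot: [-179.8, -0.1, 180.0]
force: [1.8, -12.6, 0.4]
finger_gap: -0.0001
```

The finger is firmly against the stop: 12.6 N, and only 0.6 mm of movement for 2 mm commanded. Backing off, lifting, and checking.

Call:
play_rows(
  series="0 -0.005 0 0;0 -0.010 0 0;0 -0.010 0 0;0 0 -0.015 0;0 0 -0.025 0;0 0 -0.025 0;0 -0.020 -0.025 0;0 -0.040 0 0;0 -0.040 0 0;0 -0.020 0 0",
)

```text
time: 22.15
tool_pos: [0.5527, -0.1736, 0.2286]
ee_rot: [180.0, 0.0, 179.9]
force: [-0.3, 0.8, 0.1]
finger_gap: -0.0001
```

Call:
play_rows(
  series="0 -0.02 0 0;0 0 0 0;0 0 0 0;0 0 0 0;0 0 0 0;0 0 0 0;0 0 0 0;0 0 0 0;0 0 0 0;0 0 0 0",
)

```text
time: 23.15
tool_pos: [0.553, -0.1909, 0.2283]
ee_rot: [180.0, 0.0, -180.0]
force: [-0.7, -1.3, 0.1]
finger_gap: -0.0001
```

```bash
python3 look.py 8; python3 - <<'E'
from h import *
d=vision.snapshot("wrist"); cv2.imwrite("pics/wrist8.png",d["img"][:,:,::-1])
d=vision.snapshot("scene"); cv2.imwrite("pics/scene8.png",d["img"][:,:,::-1])
d=vision.snapshot("side"); cv2.imwrite("pics/side8.png",d["img"][:,:,::-1])
E
```

```text
[-0.73536511 -1.27690352  0.13522509] [ 0.55299654 -0.19094404  0.2283097 ]
```

View pics/both8.png

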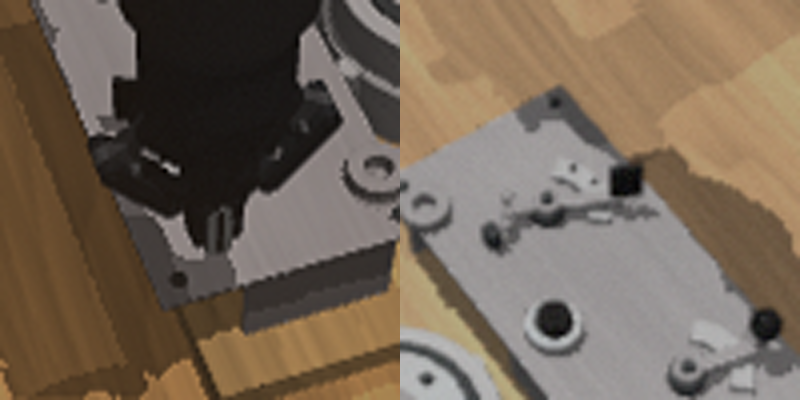

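View pics/wrist8.png

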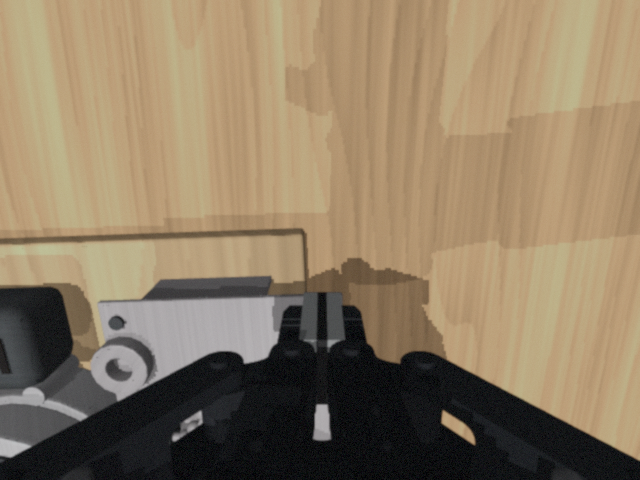

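View pics/scene8.png

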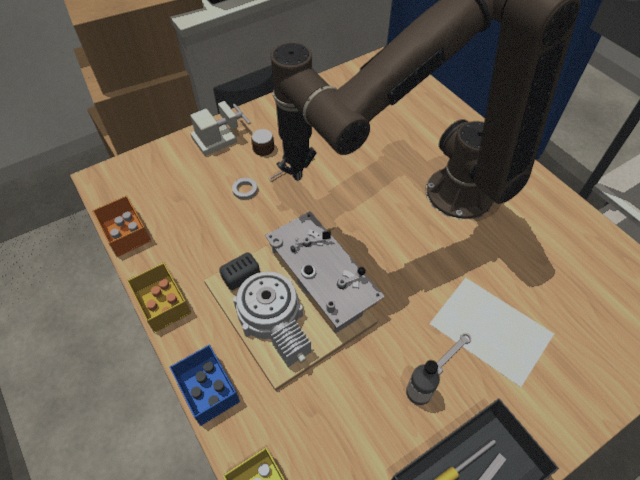

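View pics/side8.png

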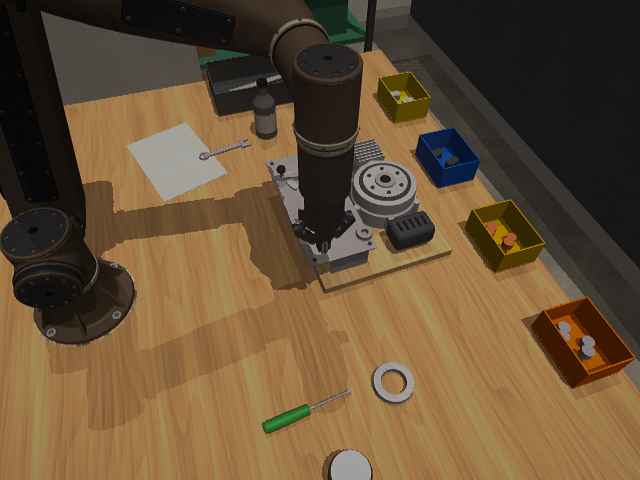

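```bash
python3 - <<'E'
from h import *
d=vision.snapshot("scene")
p=onz(*camray(d,(326.2,234.8)),.146); v=p[:2]-[.6154,-.0442]
print(p,np.hypot(*v),"choke",0.5+np.arctan2(v[1],-v[0])+np.radians(2.4))
E
```

```text
[ 0.56255566 -0.01596739  0.146     ] 0.059913312469485405 choke 1.0325662730743825
```

The choke measures about 1.03 rad after release, which is full choke within the measuring error. Everything else stands where it was and the hand is clear, so I'm handing in.

```bash
python3 -c "
from h import *
print(r.finish_job(), r.read_state()['time'])"
```

```text
the job is handed in; nothing more can be done
the job is handed in; nothing more can be done
```

The primer has been pressed fully and is back up, and the choke is at full choke. I handed the job in at about 23.5 s with the hand clear, about 10 cm above the bracket.

- **Primer:** I pressed it with the closed fingertips until it bottomed out. The spring force rose to about 6 N over 7 mm of travel. Against the hard bottom the force reached about 20 N. The camera then showed the button back up.
- **Choke:** I pushed the paddle through the half-choke click to the full-choke stop and pressed there with 12.6 N at most. After letting go, the scene camera put the lever at about 1.03 rad, against 1.0 at the stop, which is within the measuring error.
- **Everything else:** by eye, the throttle lever, bearing, socket, bottle and tools stand where they were in the last pictures.

**Disagreement:** the cameras first put the primer's top at 0.126–0.130 m, while the force profile puts it at about 0.133 m. My explanation is that the button's dark side wall pulled the camera estimate down, and I trusted the force profile. The two readings give different press depths, so the full press rests on the force reading.

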